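# Scrap the worn feeler gauge and hold the taper gauge snug in the clamp gap

### The job

Pull the worn yellow-handled gauge out of the clamp and drop it into the red basket. Then take the blue-handled taper gauge from its stand and slide its blade straight down between the clamp's two plates until it drags snugly (a push of roughly 3 to 8 N, do not force it), and finish still gripping it there, held still at that depth; leave the other things alone.

Things in the scene. Friction and masses are not known exactly. Their poses are not given: they have to be found in the camera images.
- clamp: Gap clamp, fixed: grey base 70 mm (x) by 130 mm (y) with a head that carries two upright steel plates, 89 mm tall in all. Origin: centre of the underside, z up. The plates face each other along its y. The head floats up to 8 mm either way along y (0.3 N friction, no spring), so that the gap centres itself on a blade.
- back_plate: The clamp's plate on the -y side, 44 mm wide (x), 8 mm thick, backed by springs against an aluminium block: it yields up to 4 mm along -y at 12 N per mm. Origin lies in its inner face, at the height of the clamp's underside.
- front_plate: The clamp's plate on the +y side, same size, backed by springs against a blue block: it yields up to 4 mm along +y at 12 N per mm. Origin lies in its inner face, at the height of the clamp's underside.
- gap_mouth (a point): Throat of the gap, within 1 mm of its middle, 77 mm above the clamp's underside, axes as the clamp's; moves with the floating head. From here the gap goes 55 mm down to the head's bed, 3.5 to 6.5 mm wide when empty (set anew each time). Above it flared lips open to a mouth about 20 mm wide, 12 mm over this point.
- worn_gauge: Worn gauge with a yellow handle: dark straight blade 20 mm (x) by 2.5 mm (y) by 75 mm long, then a handle 34 mm (x) by 12 mm (y) by 35 mm tall; 40 to 70 g. Origin at the tip, z up along the blade to the handle. It starts standing loosely in the clamp's gap, tip on the bed 22 mm above the table, leaning up to 5 degrees.
- worn_middle (a point): Point on the worn gauge, 55 mm above its tip.
- taper_gauge: Taper gauge with a blue handle: bright blade 20 mm wide (x), 70 mm long, tapering evenly from 10.4 mm thick (y) at the handle to 2 mm at the tip; handle 34 mm (x) by 12 mm (y) by 35 mm tall; about 70 g. Origin at the tip, z up to the handle. It starts upright in the grey stand, tip 7 mm and handle's underside 77 mm above the table; its axes are the stand's.
- taper_tip (a point): Tip of the taper gauge's blade (the same point as its origin).
- stand: Grey slotted stand, fixed, 56x50x77 mm, that keeps the taper gauge upright. Origin at the centre of the underside.
- basket: Red plastic reject basket, fixed, 223 mm (x) by 263 mm (y), 107 mm high, open at the top; walls slope inward to the floor. Origin at the centre of the underside.
- pipette_bulb: Bystander: red rubber-like pipette bulb, 57 mm wide, 82 mm tall. Leave alone. Origin at the centre of the underside.
- vial_0: Bystander: small vial with a black cap, 27 mm wide, 50 mm tall. Leave alone. Origin at the centre of the underside.
- petri_a: Bystander: clear petri dish, 89 mm wide, 18 mm tall. Leave alone. Origin at the centre of the underside.
- timer: Bystander: white bench timer, 62x62x19 mm. Leave alone. Origin at the centre of the underside.
Things that resemble listed ones, but are neither listed nor needed, are in the scene too. Of the things that look like the taper_gauge, the smaller one is meant.

How it is judged (in metres and radians):
On the way, in this order (a step that is already met when the one before it is completed fails the run):
1. the worn gauge lies released in the red basket (x of worn_middle in the frame of basket between -0.11 and 0.11 m and y of worn_middle in the frame of basket between -0.13 and 0.13 m and z of worn_middle in the frame of basket below 0.1 m and contact force between worn_gauge and the fingers below 0.1 N and linear speed of worn_gauge below 0.05 m/s), for 0.2 s.
2. the taper gauge is held snug between both plates (contact force between taper_gauge and back_plate between 1 and 12 N and contact force between taper_gauge and front_plate between 1 and 12 N and z of taper_tip in the frame of gap_mouth between -0.053 and -0.008 m and x of taper_tip in the frame of gap_mouth between -0.013 and 0.013 m and angle between taper_gauge's own z axis and vertical below 0.2 rad and contact force between taper_gauge and the fingers above 2 N and linear speed of taper_gauge below 0.01 m/s), for 0.3 s.
At the end, for the whole second after the job is handed in: Worn gauge still, released, inside the red basket. Taper gauge still gripped, upright within 0.2 rad, tip 8 to 53 mm below the throat (clear of the bed) and within 13 mm of the plates' middle, each plate pressing on it with 1 to 12 N (all of step 1 and all of step 2); the arm keeps its last pose, push and grip.
It fails at once if the taper gauge is forced: a plate presses on it with more than 20 N (contact force between taper_gauge and back_plate above 20 N or contact force between taper_gauge and front_plate above 20 N).
It fails at once if a bystander is moved more than 25 mm (distance of any of pipette_bulb, vial_0, petri_a, timer from where it was at the start of the episode above 0.025 m).
It also fails if it takes over 64 s, if anything falls off the work surface, if the arm or the gripper's body presses on something with over 40 N, if the wrist force passes 120 N, or if a joint passes its speed limit or range.

### The arm

A 6-joint arm with a two-finger parallel gripper is mounted at the origin on a cart in front of the work surface, level with it; the furniture and walls round the work are solid. World frame = base frame: x ahead of the robot, y to its left, z up, the work surface at z = 0. Lengths are in mm, angles in degrees, forces in N, time in s.
With the tool pointing down it reaches from about 300 to 875 mm from the base axis. Payload 6.4 kg.
Tool frame: the origin (TCP) lies on the centre line of the jaws, within the pads' length; the fingertips stand arm.tip_extent ahead of it and the grasp point (between the pads) lies 6 mm ahead of it (arm.tip_extent is the distance from the TCP to the fingertips, in mm); z points along the fingers, y is the line along which they close (so a half turn about z gives the same grasp; the last joint's range is limited). The gripper opens to 85 mm and grips with 20 to 120 N. Pads are 22 mm wide; open, the fingers measure 114 mm over their backs; the gripper's body (76 mm by 85 mm) begins 54 mm behind the grasp point. The pads swing forward as they close: fully open they stand 13 mm farther back than shut.
Start: joints at [-76.392, 10.359, 92.074, -0, 77.567, -11.82], TCP at [246.908, -519.305, 256.288] pointing down, gripper open.
Joint ranges: [-171.53, 171.53], [-51.25, 118.39], [17.06, 147.69], [-65.23, 245.23], [0, 150.52], [-178.68, 178.68]. Speed limits (degrees/s): [147.25, 147.25, 172.46, 180, 180, 180].

### API

Orientations are given as a 3x3 rotation matrix whose columns are the frame's x, y, z axes.
In Python, from cell import arm, viewer, ticket, spotter gives the robot as it stands.
- The arm moves only by the tool carry_out, never from a script. Its argument "moves" is a list of rows, each a list of 4 numbers: the shift along the tool's x, y, z in a scale on which 1.0 is 1000 mm, then the turn about the tool's z in shares of 180 degrees (1.0 is 180 degrees). In form: [[tx, ty, tz, roll], ...]. A call has 1 to 12 rows; each row is the pose to reach, as a shift and turn from the pose commanded when the call began, along the tool's axes at that moment; what a row does not reach only later rows make up. A row lasts 1/12 s, in which the tool goes at most 41.7 mm and 7.16 degrees, less where a joint would pass 70% of its speed; a pose out of reach is approached as far as the arm can. A shift or turn number past 1, either way, is cut back to 1. A call with a gripper value outside its range is refused whole. "hand" is the opening, from 0 (shut) to 1 (fully open), set as the call begins (left out, the last holds). The fingers move at their own pace and stop on an object; "squeeze" is the grip in N (left out, the last holds). Time passes only in rows, so rows that repeat a pose let the fingers close. It gives the time, the measured TCP pose, the force, the opening and the grip force at its end, in the units of the state.
- arm.state(): the state, without advancing time (a new reading comes with each control period).
- viewer.read_camera(name): name is "scene" or "top"; returns a dict with "color" (420x560x3 uint8, blue, green, red), "range_z" (420x560 float32, mm along the optical axis (not along the pixel's ray), 0 where there is no reading), "K" (3x3 intrinsics, pixels), "origin" and "attitude" of the camera in the world. Camera axes: x right, y down, z forward; pixel columns grow to the right and rows downward; lengths in mm; the calibration is good to about 2 mm. A picture is of the moment at which its call begins.
- ticket.sign_off(): hands the job in; it is judged then, once.
Trained networks look in the newest picture that a camera, given by its name, has taken for a name from the list of things; names that differ only in an ending like _2 or _b are one class to them, and where a whole thing is asked for, a point or a joint stands for the part that bears it (a point fixed in the world has none). Each returns a list of dicts, best first, with "confidence" (0 to 1); they miss things now and then, are a little off and sometimes report something else, mostly with a low value. They report only what shows in the picture. A call takes as long as a camera call. They do not tell look-alikes from the thing itself.
- spotter.silhouettes(label, camera): "pixels" (420x560 bool, what is visible of it).
- spotter.mark_of(label, camera): "xyz" ([x, y, z] in mm, in the coordinates of the camera as it stood for that picture, good to about 4 mm: a listed point, or the origin of a listed thing).
The state is a dict: "time": time; "q": joint angles; "joint_vel": joint speeds; "joint_efforts": joint torques, N m; "eef_pos": TCP position; "eef_rot": TCP orientation; "wrist_force": force on the tool from outside, world axes, zero at the start; "moment": the same for the moment, N m; "opening": finger opening in mm; "grip_force": force on a finger pad.
Only numpy, scipy, OpenCV 4.12 (cv2) and the standard library are available. Lean on these libraries where they do the work, as an engineer would, in place of code of your own. Each camera call takes 0.05 s, during which the arm holds its last target. There are 200 camera calls.

## Working session

There is one attempt and no reset: what is moved stays moved. The work goes in short steps, Python scripts to look and compute and a tool call to move; the robot and the scene stay as the last step left them, time stands still between calls to the robot, and variables do not carry over. Pictures are saved under pics/ and viewed, at most 10 in all, crops included, and the job is handed in when it is done.

Besides the shell and the picture viewer there is one more tool, called after ">>>" as name(argument=value, ...), one argument or row to a line, values as JSON. carry_out: Moves the arm, as the interface text tells. Its arguments: {"type":"object","properties":{"moves":{"type":"array","items":{"type":"array","items":{"type":"number"}}},"hand":{"type":"number"},"squeeze":{"type":"number"}},"required":["moves"]}

```bash
mkdir -p pics; ls; cat > h.py <<'E'
import numpy as np, cv2
from cell import arm, viewer, ticket, spotter
def cam(n):
    c=viewer.read_camera(n); c['R']=np.array(c['attitude']); c['t']=np.array(c['origin']); c['K']=np.array(c['K']); return c
def w(c,p): return c['R']@np.array(p)+c['t']
def cloud(c,m=None):
    z=c['range_z']; ok=z>0
    if m is not None: ok=ok&m
    v,u=np.nonzero(ok); d=z[v,u]; K=c['K']
    P=np.c_[(u-K[0,2])/K[0,0]*d,(v-K[1,2])/K[1,1]*d,d]
    return P@c['R'].T+c['t'],u,v
def px(c,p):
    q=c['R'].T@(np.array(p)-c['t']); q=c['K']@q; return q[:2]/q[2]
E
cat > a.py <<'E'
from h import *
np.set_printoptions(precision=1,suppress=True)
s=arm.state(); print(s['time'],s['eef_pos'],np.array(s['eef_rot']),s['opening'],arm.tip_extent)
for n in ['scene','top']:
    c=cam(n); cv2.imwrite(f'pics/{n}0.png',c['color']); print(n,c['t'],c['R'].ravel(),c['K'].ravel())
    for l in ['clamp','gap_mouth','worn_gauge','worn_middle','taper_gauge','taper_tip','stand','basket','pipette_bulb','vial_0','petri_a','timer']:
        for d in spotter.mark_of(l,n)[:3]:
            p=w(c,d['xyz']); print(l,round(d['confidence'],2),p,px(c,p))
E
python3 a.py
```

```text
pics
0.0 [ 246.8 -518.8  255.4] [[ 0.9  0.4 -0. ]
 [ 0.4 -0.9  0. ]
 [ 0.  -0.  -1. ]] 85.67625623406802 25.0
scene [ 61.6 488.5 501.9] [-0.7 -0.3  0.6 -0.7  0.4 -0.6 -0.  -0.9 -0.5] [435.7   0.  278.    0.  435.7 212.1   0.    0.    1. ]
clamp 0.89 [ 461.4 -154.8   -1.7] [350.4 256.5]
gap_mouth 0.59 [ 466.6 -154.1   78.8] [350.2 221.6]
worn_middle 0.75 [ 465.6 -151.3   77.3] [349.8 223. ]
taper_gauge 0.82 [ 613.3 -104.8    3.7] [279.1 239.1]
taper_gauge 0.65 [ 462.1 -155.2   -2.6] [350.2 256.7]
taper_tip 0.77 [ 611.  -100.2   -0.9] [278.5 242.1]
stand 0.65 [ 649.8 -228.1    3. ] [302.1 213.6]
stand 0.37 [ 467.1 -151.8    5. ] [347.5 253.4]
basket 0.94 [582.6 139.5  -1.5] [199.8 302.6]
pipette_bulb 0.77 [775.2  -8.9  -2.3] [197.8 234.2]
vial_0 0.61 [ 751.2 -136.3    1.4] [245.5 215.3]
petri_a 0.66 [ 617.4 -360.9    1. ] [344.8 199.3]
petri_a 0.18 [ 466.  -152.7   74.3] [350.  223.9]
top [ 382.8 -125.7 1309.9] [-0.  -1.   0.2 -1.   0.   0.  -0.  -0.2 -1. ] [469.9   0.  283.    0.  469.9 212.6   0.    0.    1. ]
clamp 0.82 [ 465.8 -150.5    3.5] [304.8 267.2]
gap_mouth 0.98 [ 461.6 -150.9   77. ] [305.5 267. ]
worn_gauge 0.58 [ 469.2 -149.6   20.5] [304.5 265.5]
taper_gauge 0.62 [ 613.  -105.8    5.5] [287.7 215. ]
taper_gauge 0.48 [ 469.6 -147.4    1.7] [303.6 265.9]
taper_gauge 0.46 [ 647.6 -221.4    8.3] [328.4 201.9]
taper_tip 0.56 [ 609.2 -102.6    2.1] [286.6 216.5]
taper_tip 0.54 [ 466.5 -148.3    6.9] [304.  266.9]
stand 0.57 [ 648.9 -226.5    1.3] [330.1 201.9]
basket 0.88 [582.6 133.8  -2.8] [203.5 227.7]
pipette_bulb 0.76 [771.2  -1.8   7. ] [250.6 161.5]
pipette_bulb 0.44 [ 649.4 -224.2    8.7] [329.4 201.2]
vial_0 0.52 [ 748.9 -134.4   -1.7] [296.8 168.8]
petri_a 0.9 [ 620.  -359.1   -1.8] [377.3 211.1]
timer 0.83 [ 457.  -365.6    0.2] [382.9 269.1]
timer 0.38 [ 468.5 -147.6    1.3] [303.7 266.3]
timer 0.27 [ 651.  -224.4    2.6] [329.3 201.1]
```

```bash
cat > b.py <<'E'
from h import *
a=cv2.imread('pics/scene0.png'); b=cv2.imread('pics/top0.png')
cv2.imwrite('pics/s1.png',cv2.resize(a[130:330,170:430],(780,600),interpolation=cv2.INTER_CUBIC))
cv2.imwrite('pics/t1.png',cv2.resize(b[150:300,220:420],(800,600),interpolation=cv2.INTER_CUBIC))
E
python3 b.py
```

```text
(no output)
```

View pics/s1.png

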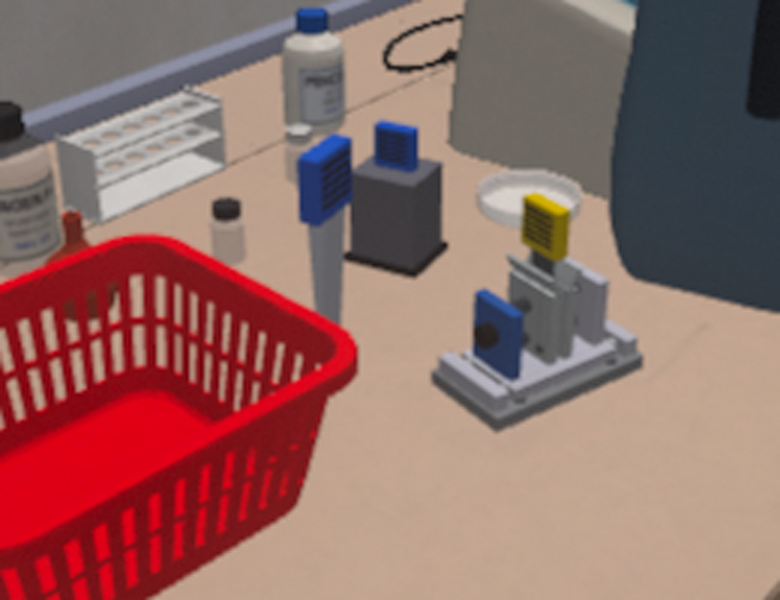

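View pics/t1.png

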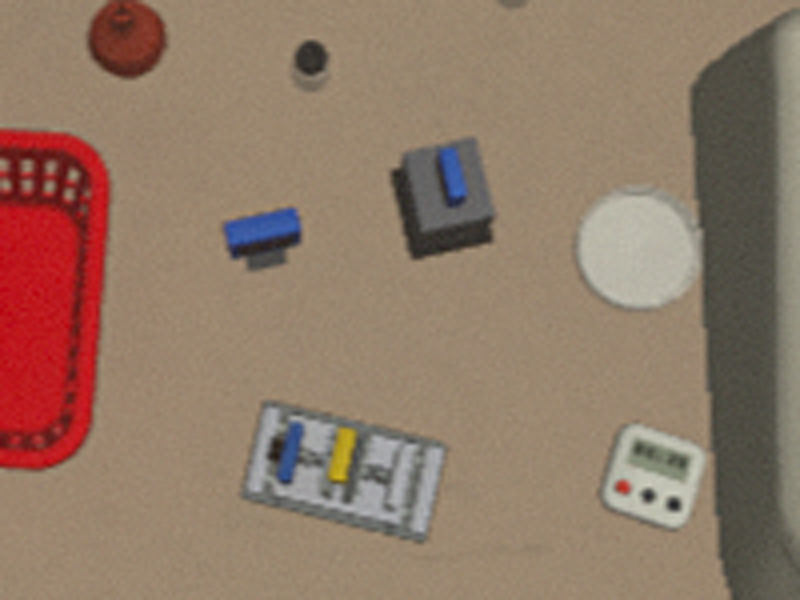

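```bash
cat > m.py <<'E'
from h import *
np.set_printoptions(precision=1,suppress=True)
def rect(P):
    (cx,cy),(a,b),ang=cv2.minAreaRect(P[:,:2].astype(np.float32)); 
    if a<b: a,b,ang=b,a,ang+90
    return np.array([cx,cy,a,b,(ang+90)%180-90])
def handle(c,col,ctr,r=50):
    hsv=cv2.cvtColor(c['color'],cv2.COLOR_BGR2HSV); lo,hi=dict(y=((20,120,60),(35,255,255)),b=((105,120,60),(125,255,255)))[col]
    P,u,v=cloud(c,cv2.inRange(hsv,lo,hi)>0)
    return P[np.linalg.norm(P[:,:2]-ctr,axis=1)<r]
if __name__=='__main__':
  for n in ['scene','top']:
    c=cam(n)
    for name,col,ctr,r in [('worn','y',(465,-152),50),('taper','b',(649,-225),45)]:
        P=handle(c,col,ctr,r)
        if len(P)<5: print(n,name,len(P)); continue
        zm=np.percentile(P[:,2],95); T=P[P[:,2]>zm-5]
        print(n,name,len(P),'z',np.percentile(P[:,2],[2,10,50,90,98]),'top',rect(T),len(T),'all',rect(P))
    P,_,_=cloud(c)
    Q=P[(np.linalg.norm(P[:,:2]-(463,-152),axis=1)<90)]
    for lo,hi in [(7,30),(75,95)]:
        q=Q[(Q[:,2]>lo)&(Q[:,2]<hi)]; print(' clamp',lo,hi,len(q),rect(q),np.percentile(q[:,2],[5,50,95]))
    Q=P[(np.linalg.norm(P[:,:2]-(649,-225),axis=1)<50)&(P[:,2]>65)&(P[:,2]<85)]; print(' stand',len(Q),rect(Q),np.median(Q[:,2]))
E
python3 m.py
```

```text
scene worn 271 z [ 99.  103.2 118.5 132.1 133.2] top [ 465.6 -147.7   34.4   12.2  -18.7] 78 all [ 465.9 -147.9   34.4   12.8  -14.4]
scene taper 152 z [ 81.6  84.5 100.7 112.1 112.9] top [ 648.3 -225.9   30.9   13.5    8.8] 46 all [ 646.9 -225.7   33.5   14.2    8.6]
 clamp 7 30 1110 [ 462.8 -153.   133.3   72.2   74.4] [ 8.9 20.6 27. ]
 clamp 75 95 237 [ 464.1 -152.3   45.5   28.7  -14.4] [76.  84.6 91.1]
 stand 218 [ 637.8 -227.6   53.6   35.9  -77. ] 76.74956018457928
top worn 66 z [ 78.7 121.6 131.4 134.3 135.9] top [ 467.8 -148.2   31.9    9.7  -15.4] 45 all [ 467.  -149.    32.9   11.8  -15.3]
top taper 54 z [108.2 110.2 112.5 115.  117. ] top [ 649.6 -224.8   32.4   10.6    7.9] 40 all [ 649.8 -225.7   32.5   11.5   11.9]
 clamp 7 30 817 [ 462.3 -144.8  157.8  132.1   45.8] [ 9.3 20.8 27.4]
 clamp 75 95 122 [ 465.4 -150.8   81.3   43.4   76.8] [75.6 86.5 93.1]
 stand 320 [ 650.6 -224.3   56.6   51.    11.7] 77.58133105755985
```

```bash
cat > g.py <<'E'
from h import *
H={}
for n in ['top','scene']:
    P,_,_=cloud(cam(n))
    for p in P:
        k=(int(p[0]//50),int(p[1]//50)); H[k]=max(H.get(k,-99),p[2])
ys=list(range(6,-14,-1)); print('y    ',*['%4d'%(y*50) for y in ys])
for x in range(17,0,-1): print('%4d '%(x*50),*['%4d'%min(H.get((x,y),-99),999) for y in ys])
E
python3 g.py
```

```text
y      300  250  200  150  100   50    0  -50 -100 -150 -200 -250 -300 -350 -400 -450 -500 -550 -600 -650
 850     8    8    9  183  201  186  103  138  106   73   71   71   73   85  123   91    7   40    7    9
 800     9    7    9    8  126  127    6  103   10   11    8    7   56    7   86    8   66   65    7    6
 750     8    8    8    8    8    7   85   85    7   54   10   10   56    7    5    6   71   70    6    4
 700     9    7    8    7    8    9   39   47    7   53   12   10    8    7    9  193  195  193  192  194
 650     7  113  114  112  112  112  112    8    6    7   85  117    7   25   22  189  190  190  190  380
 600     8  114  109   10   10   11  111    7   29   33   73  116   83   25   25  179  180  181  180  389
 550     9  115   73    9    8   11  112    7  138  140    7    7    7   26   23  164  168  166  168  174
 500     9  111   83   33   12   12  113    7  139  137   12    8    7    8    6  155  155  154  156  161
 450     9  113  113  114  113  113  111    7   58  138  135   33    8   23   25  137  141  141  141  147
 400     9    7    6    7    8    7   10    7   24  133  124   31    7   23   24  125  127  129  127  129
 350     7    7    8    8    8    7    7    8    8    7    9    8    8    7    7  109  113  115  112  113
 300     8    8    7    7    8    8  781  800  788    7    6    7    7    6    7   51  603  599   71   74
 250     7    8    7    8  475  711  804  807  796    7    6    6  619  624  627  620  610  599  347    6
 200   -99  -99  -99   -1  484  701    0  377  745   -1  683  690  675  658  643  307  589  589  -99  -99
 150   -99  -99  -99  -99  402  483  481  479    2    2    0  -99  -99  -99  -99  -99  555  -99  -99  -99
 100   -99  -99  -99  -99  -99  372  374   21    7    8    5  -99  -99  -99  -99  -99  -99  -99  -99  -99
  50   -99  -99  -99  -99  -99  270  131  101   20    6    5  -99  -99  -99  -99  -99  -99  -99  -99  -99
```

View pics/top0.png

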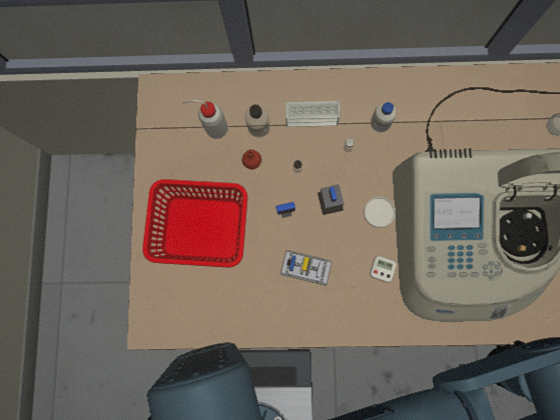

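```bash
cat > go.py <<'E'
from h import *
import sys
# target world x y z yaw(of tool x) -> tool shift (m), roll (deg)
def go(x,y,z,yaw):
    s=arm.state(); R=np.array(s['eef_rot']); d=R.T@(np.array([x,y,z])-s['eef_pos'])/1000
    cur=np.degrees(np.arctan2(R[1,0],R[0,0])); r=(cur-yaw+90)%180-90
    print('t',round(s['time'],2),'pos',np.round(s['eef_pos'],1),'yaw',round(cur,1),'open',round(s['opening'],1),'grip',round(s['grip_force'],1),'F',np.round(s['wrist_force'],1),'q6',round(s['q'][5],1),'-> move',np.round(d,4),round(r,1))
if __name__=='__main__': go(*map(float,sys.argv[1:]))
E
python3 go.py 467 -148.3 200 -15
```

```text
t 1.5 pos [ 246.9 -519.3  256.3] yaw 25.4 open 85.4 grip 0.0 F [ 0.3 -0.8 -0.3] q6 -11.8 -> move [ 0.3581 -0.2405  0.0563] 40.4
```

The manual's scale: turns go in shares of 180 degrees. Converting my numbers, 40.4 degrees / 180 = 0.2244.

>>> carry_out(
  moves=[
    [0.03, -0.02, 0, 0.0389],
    [0.06, -0.04, 0, 0.0778],
    [0.09, -0.06, 0, 0.1167],
    [0.12, -0.08, 0, 0.1556],
    [0.15, -0.1, 0, 0.1944],
    [0.18, -0.12, 0, 0.2244],
    [0.21, -0.14, 0, 0.2244],
    [0.24, -0.16, 0.01, 0.2244],
    [0.275, -0.185, 0.02, 0.2244],
    [0.31, -0.21, 0.04, 0.2244],
    [0.34, -0.23, 0.05, 0.2244],
    [0.358, -0.2405, 0.056, 0.2244],
  ],
  hand=0.6,
)

```text
time: 2.5
eef_pos: [467.3, -144.8, 199.0]
eef_rot: [[0.966, -0.257, -0.001], [-0.257, -0.966, 0.002], [-0.001, -0.001, -1.0]]
wrist_force: [-0.6, -0.6, 0.1]
opening: 51.1
grip_force: 0.0
```

```bash
python3 go.py 467 -148.3 122 -15
```

```text
t 2.5 pos [ 467.3 -144.8  199. ] yaw -14.9 open 51.1 grip 0.0 F [-0.6 -0.6  0.1] q6 73.7 -> move [0.0007 0.0036 0.077 ] 0.1
```

>>> carry_out(
  moves=[
    [0, 0, 0.025, 0],
    [0, 0, 0.05, 0],
    [0, 0, 0.07, 0],
    [0, 0, 0.078, 0],
    [0, 0, 0.078, 0],
  ],
)

```text
time: 2.92
eef_pos: [465.6, -147.6, 120.4]
eef_rot: [[0.966, -0.258, -0.004], [-0.258, -0.966, 0.002], [-0.004, -0.001, -1.0]]
wrist_force: [0.2, 0.2, 0.5]
opening: 51.0
grip_force: 0.0
```

>>> carry_out(
  moves=[
    [0, 0, 0, 0],
    [0, 0, 0, 0],
    [0, 0, 0, 0],
    [0, 0, 0, 0],
    [0, 0, 0, 0],
    [0, 0, 0, 0],
    [0, 0, 0, 0],
    [0, 0, 0, 0],
  ],
  hand=0,
  squeeze=40,
)

```text
time: 3.58
eef_pos: [468.0, -149.0, 123.8]
eef_rot: [[0.966, -0.258, 0.003], [-0.258, -0.966, -0.002], [0.003, 0.001, -1.0]]
wrist_force: [-0.3, 0.4, 7.1]
opening: 11.5
grip_force: 44.8
```

>>> carry_out(
  moves=[
    [0, 0, -0.01, 0],
    [0, 0, -0.03, 0],
    [0, 0, -0.06, 0],
    [0, 0, -0.09, 0],
    [0, 0, -0.115, 0],
    [0, 0, -0.125, 0],
  ],
)

```text
time: 4.08
eef_pos: [468.3, -149.2, 251.8]
eef_rot: [[0.966, -0.258, 0.005], [-0.258, -0.966, -0.003], [0.006, 0.002, -1.0]]
wrist_force: [0.9, -0.8, -0.6]
opening: 11.5
grip_force: 43.7
```

```bash
python3 go.py 583 136 245 -15
```

```text
t 4.08 pos [ 468.3 -149.2  251.8] yaw -15.0 open 11.5 grip 43.7 F [ 0.9 -0.8 -0.6] q6 73.4 -> move [ 0.0371 -0.3051  0.0065] 0.0
```

>>> carry_out(
  moves=[
    [0.002, -0.015, 0, 0],
    [0.005, -0.045, 0, 0],
    [0.01, -0.08, 0, 0],
    [0.015, -0.12, 0, 0],
    [0.02, -0.16, 0, 0],
    [0.025, -0.2, 0, 0],
    [0.03, -0.24, 0, 0],
    [0.035, -0.275, 0, 0],
    [0.037, -0.295, 0, 0],
    [0.037, -0.305, 0, 0],
    [0.037, -0.305, 0, 0],
  ],
)

```text
time: 5.0
eef_pos: [581.0, 138.4, 246.3]
eef_rot: [[0.967, -0.256, -0.002], [-0.256, -0.967, 0.0], [-0.002, 0.0, -1.0]]
wrist_force: [-0.1, -0.9, 0.0]
opening: 11.2
grip_force: 43.7
```

>>> carry_out(
  moves=[
    [0, 0, 0.03, 0],
    [0, 0, 0.06, 0],
    [0, 0, 0.09, 0],
    [0, 0, 0.11, 0],
    [0, 0, 0.115, 0],
    [0, 0, 0.115, 0],
  ],
)

```text
time: 5.5
eef_pos: [579.8, 135.2, 130.3]
eef_rot: [[0.966, -0.26, -0.005], [-0.26, -0.966, -0.001], [-0.004, 0.002, -1.0]]
wrist_force: [0.4, 0.2, -0.9]
opening: 11.5
grip_force: 43.7
```

>>> carry_out(
  moves=[
    [0, 0, 0, 0],
    [0, 0, 0, 0],
    [0, 0, 0, 0],
    [0, 0, 0, 0],
  ],
  hand=0.7,
)

```text
time: 5.83
eef_pos: [582.5, 136.6, 134.1]
eef_rot: [[0.966, -0.258, 0.003], [-0.258, -0.966, 0.0], [0.003, -0.001, -1.0]]
wrist_force: [-0.1, 0.8, -0.6]
opening: 59.0
grip_force: 0.0
```

>>> carry_out(
  moves=[
    [0, 0, -0.02, 0],
    [0, 0, -0.05, 0],
    [0, 0, -0.09, 0],
    [0, 0, -0.12, 0],
    [0, 0, -0.13, 0],
    [0, 0, -0.13, 0],
    [0, 0, -0.13, 0],
  ],
)

```text
time: 6.42
eef_pos: [581.5, 136.8, 262.5]
eef_rot: [[0.966, -0.258, 0.001], [-0.258, -0.966, 0.0], [0.001, -0.0, -1.0]]
wrist_force: [0.1, 0.1, 0.2]
opening: 59.8
grip_force: 0.0
```

```bash
cat > c.py <<'E'
from h import *
c=cam('top'); cv2.imwrite('pics/t2.png',cv2.resize(c['color'][150:300,140:340],(800,600)))
E
python3 c.py; python3 go.py 649.7 -225 190 11; python3 m.py | grep -v clamp
```

```text
t 6.47 pos [580.7 136.7 261. ] yaw -15.0 open 59.9 grip 0.0 F [-0.7  0.1 -0.8] q6 106.8 -> move [0.1602 0.3316 0.0709] -26.0
scene worn 0
scene taper 151 z [ 81.4  83.6  98.8 112.8 113.9] top [ 649.  -225.5   34.1   12.6   14.5] 42 all [ 647.6 -223.8   35.8   13.5    1.1]
 stand 318 [ 648.5 -226.6   57.5   54.2   12.3] 76.60007504576362
top worn 0
top taper 56 z [107.  109.4 112.6 115.1 116.2] top [ 649.3 -225.3   32.7   11.    10.1] 41 all [ 650.1 -227.3   33.7   15.7   12.9]
 stand 324 [ 651.1 -224.8   57.6   50.8   11.2] 77.86713858490384
```

View pics/t2.png

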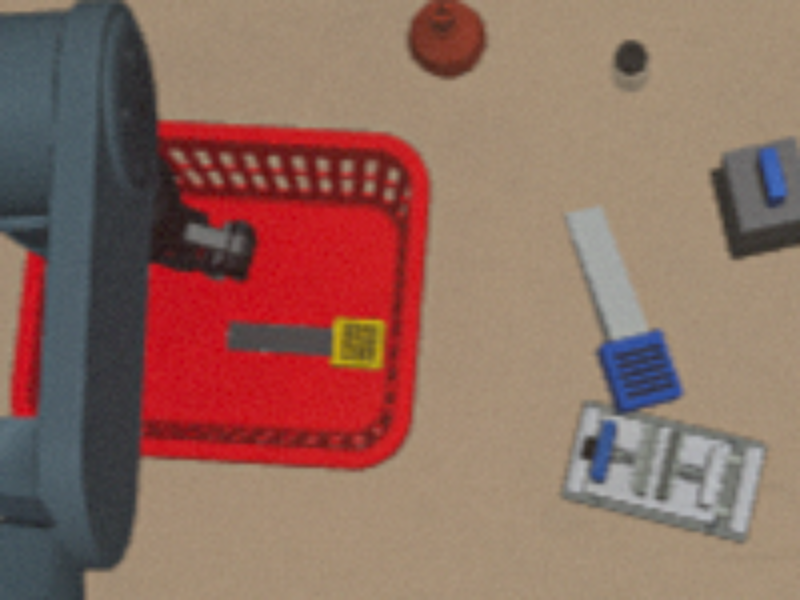

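Converted, -26.2 degrees / 180 = -0.1456.

>>> carry_out(
  moves=[
    [0.01, 0.02, 0, -0.0389],
    [0.025, 0.055, 0, -0.0778],
    [0.042, 0.09, 0, -0.1167],
    [0.06, 0.125, 0, -0.1444],
    [0.077, 0.16, 0, -0.1456],
    [0.095, 0.195, 0, -0.1456],
    [0.112, 0.23, 0.01, -0.1456],
    [0.13, 0.265, 0.03, -0.1456],
    [0.145, 0.3, 0.05, -0.1456],
    [0.155, 0.32, 0.06, -0.1456],
    [0.16, 0.331, 0.07, -0.1456],
    [0.16, 0.331, 0.07, -0.1456],
  ],
  hand=0.6,
)

```text
time: 7.57
eef_pos: [648.4, -226.3, 187.2]
eef_rot: [[0.982, 0.191, -0.006], [0.191, -0.982, 0.003], [-0.006, -0.004, -1.0]]
wrist_force: [-0.1, 0.4, -0.4]
opening: 51.2
grip_force: 0.0
```

>>> carry_out(
  moves=[
    [0, 0, 0, 0],
    [0, 0, 0, 0],
    [0, 0, 0, 0],
  ],
)

```text
time: 7.82
eef_pos: [651.1, -222.6, 193.4]
eef_rot: [[0.98, 0.197, 0.001], [0.197, -0.98, -0.0], [0.001, 0.001, -1.0]]
wrist_force: [-1.1, 0.5, -0.3]
opening: 50.9
grip_force: 0.0
```

```bash
python3 go.py 649.5 -225.3 106 11.2
```

```text
t 7.82 pos [ 651.1 -222.6  193.4] yaw 11.3 open 50.9 grip 0.0 F [-1.1  0.5 -0.3] q6 49.9 -> move [-0.0022  0.0022  0.0874] 0.1
```

>>> carry_out(
  moves=[
    [-0.001, 0.002, 0.025, 0],
    [-0.002, 0.002, 0.05, 0],
    [-0.002, 0.002, 0.07, 0],
    [-0.002, 0.002, 0.08, 0],
    [-0.002, 0.002, 0.084, 0],
    [-0.002, 0.002, 0.084, 0],
    [-0.002, 0.002, 0.084, 0],
  ],
)

```text
time: 8.4
eef_pos: [650.0, -226.6, 109.9]
eef_rot: [[0.981, 0.195, 0.002], [0.195, -0.981, -0.001], [0.002, 0.001, -1.0]]
wrist_force: [0.1, -0.5, 0.0]
opening: 51.4
grip_force: 0.0
```

```bash
python3 go.py 649.5 -225.3 106 11.2
```

```text
t 8.4 pos [ 650.  -226.6  109.9] yaw 11.3 open 51.4 grip 0.0 F [ 0.1 -0.5  0. ] q6 49.7 -> move [-0.0002 -0.0014  0.0039] 0.1
```

>>> carry_out(
  moves=[
    [0, -0.001, 0.001, 0],
    [0, -0.001, 0.001, 0],
    [0, -0.001, 0.001, 0],
    [0, -0.001, 0.001, 0],
    [0, -0.001, 0.001, 0],
    [0, -0.001, 0.001, 0],
    [0, -0.001, 0.001, 0],
    [0, -0.001, 0.001, 0],
  ],
  hand=0,
  squeeze=60,
)

```text
time: 9.07
eef_pos: [649.4, -226.1, 108.4]
eef_rot: [[0.981, 0.195, 0.001], [0.195, -0.981, -0.001], [0.001, 0.001, -1.0]]
wrist_force: [-0.2, 0.6, 5.4]
opening: 11.1
grip_force: 59.0
```

```bash
python3 go.py 649.5 -225.3 106 11.2
```

```text
t 9.07 pos [ 649.4 -226.1  108.4] yaw 11.2 open 11.1 grip 59.0 F [-0.2  0.6  5.4] q6 49.7 -> move [ 0.0003 -0.0007  0.0024] 0.0
```

>>> carry_out(
  moves=[
    [0, 0, -0.005, 0],
    [0, 0, -0.015, 0],
    [0, 0, -0.03, 0],
    [0, 0, -0.05, 0],
    [0, 0, -0.075, 0],
    [0, 0, -0.1, 0],
    [0, 0, -0.115, 0],
    [0, 0, -0.12, 0],
    [0, 0, -0.12, 0],
  ],
)

```text
time: 9.82
eef_pos: [649.7, -226.3, 230.4]
eef_rot: [[0.981, 0.195, 0.004], [0.195, -0.981, -0.002], [0.003, 0.003, -1.0]]
wrist_force: [0.4, -0.9, -1.1]
opening: 10.9
grip_force: 58.4
```

```bash
python3 go.py 465 -152 230 -15; cat > p.py <<'E'
from h import *
from m import rect
np.set_printoptions(precision=1,suppress=True)
th=np.radians(-15); X=np.array([np.cos(th),np.sin(th)]); Y=np.array([-np.sin(th),np.cos(th)]); C=np.array([463,-153])
for n in ['scene','top']:
    c=cam(n); cv2.imwrite(f'pics/clamp_{n}.png',c['color'])
    for l in ['gap_mouth','front_plate','back_plate','clamp']:
        for d in spotter.mark_of(l,n)[:2]:
            p=w(c,d['xyz']); e=p[:2]-C; print(n,l,round(d['confidence'],2),p,'clamp xy',e@X,e@Y)
    P,_,_=cloud(c); e=P[:,:2]-C; a=np.c_[e@X,e@Y,P[:,2]]
    q=a[(abs(a[:,0])<40)&(abs(a[:,1])<70)&(P[:,2]>8)&(P[:,2]<30)]; print(' base ext',np.percentile(q,[1,99],axis=0).ravel())
    # height profile along y within |x|<15
    for y in range(-50,51,3):
        s=a[(abs(a[:,0])<16)&(abs(a[:,1]-y)<1.5)&(a[:,2]<100)]
        print(y,'%.0f'%np.percentile(s[:,2],90) if len(s) else '-',end=' ')
    print()
E
python3 p.py
```

```text
t 9.82 pos [ 649.7 -226.3  230.4] yaw 11.2 open 10.9 grip 58.4 F [ 0.4 -0.9 -1.1] q6 49.7 -> move [-0.1667 -0.1089 -0.0005] 26.2
scene gap_mouth 0.9 [ 468.  -148.3   81.3] clamp xy 3.6403740036014747 5.8512456597478435
scene gap_mouth 0.46 [560.1  95.1   9.2] clamp xy 29.57748500402509 264.74626357160184
scene front_plate 0.72 [ 464.4 -146.     0.7] clamp xy -0.5014726100849952 7.09649457813925
scene back_plate 0.79 [ 466.9 -149.7    4.2] clamp xy 2.8725052961311177 4.2318107899739665
scene clamp 0.62 [775.1  -9.5  -2.1] clamp xy 264.3300676386511 219.43894394550745
scene clamp 0.55 [ 461.6 -154.3   -0.1] clamp xy -0.9677735376629193 -1.6205580045837067
 base ext [-35.  -62.    8.3  35.   65.   29.2]
-50 24 -47 - -44 20 -41 - -38 - -35 72 -32 73 -29 71 -26 67 -23 47 -20 54 -17 24 -14 24 -11 - -8 91 -5 91 -2 87 1 82 4 72 7 - 10 - 13 80 16 81 19 91 22 63 25 67 28 65 31 67 34 23 37 72 40 73 43 73 46 71 49 64 
 base ext [-32.2 -62.5   8.9  36.2 -37.8  29.4]
-50 28 -47 17 -44 19 -41 17 -38 - -35 - -32 - -29 - -26 - -23 - -20 - -17 - -14 - -11 - -8 - -5 - -2 - 1 - 4 - 7 - 10 - 13 - 16 - 19 - 22 - 25 - 28 - 31 - 34 - 37 - 40 - 43 - 46 - 49 -
```

```bash
python3 go.py 465.5 -147.8 230 -15
```

```text
t 10.32 pos [ 648.6 -225.7  226.6] yaw 11.2 open 10.8 grip 58.4 F [0.1 0.6 0.1] q6 49.7 -> move [-0.1644 -0.112  -0.0032] 26.2
```

Converted, 26.2 degrees / 180 = 0.1456.

>>> carry_out(
  moves=[
    [-0.01, -0.007, 0, 0.0278],
    [-0.03, -0.02, 0, 0.0556],
    [-0.055, -0.037, 0, 0.0889],
    [-0.08, -0.055, 0, 0.1222],
    [-0.11, -0.075, 0, 0.1456],
    [-0.135, -0.092, 0, 0.1456],
    [-0.155, -0.105, 0, 0.1456],
    [-0.165, -0.112, 0, 0.1456],
    [-0.165, -0.112, 0, 0.1456],
    [-0.165, -0.112, 0, 0.1456],
    [-0.165, -0.112, 0, 0.1456],
  ],
)

```text
time: 11.23
eef_pos: [466.0, -148.6, 227.8]
eef_rot: [[0.966, -0.258, 0.001], [-0.258, -0.966, -0.001], [0.001, 0.0, -1.0]]
wrist_force: [-0.2, -1.2, -0.9]
opening: 10.8
grip_force: 58.4
```

```bash
cat > f.py <<'E'
from h import *
from m import handle,rect
np.set_printoptions(precision=1,suppress=True)
import go; go.go(465.5,-147.8,205,-15)
th=np.radians(-15); X=np.array([np.cos(th),np.sin(th)]); Y=np.array([-np.sin(th),np.cos(th)]); C=np.array([463,-153])
c=cam('scene'); n='scene'; cv2.imwrite('pics/s3.png',cv2.resize(c['color'][100:280,260:440],(600,600),interpolation=cv2.INTER_CUBIC))
for l in ['gap_mouth','taper_tip']:
    for d in spotter.mark_of(l,n)[:3]:
        p=w(c,d['xyz']); e=p[:2]-C; print(l,round(d['confidence'],2),p,'clamp xy',e@X,e@Y)
E
python3 f.py
```

```text
t 11.23 pos [ 466.  -148.6  227.8] yaw -15.0 open 10.8 grip 58.4 F [-0.2 -1.2 -0.9] q6 73.4 -> move [-0. -0.  0.] 0.0
gap_mouth 0.58 [ 463.7 -151.3   77.4] clamp xy 0.21347380669515767 1.859533477704359
gap_mouth 0.23 [ 471.1 -148.6  129.1] clamp xy 6.634591902038521 6.384620181854194
taper_tip 0.75 [ 466.7 -145.5  126.7] clamp xy 1.6375321006649766 8.237984651720506
```

View pics/s3.png

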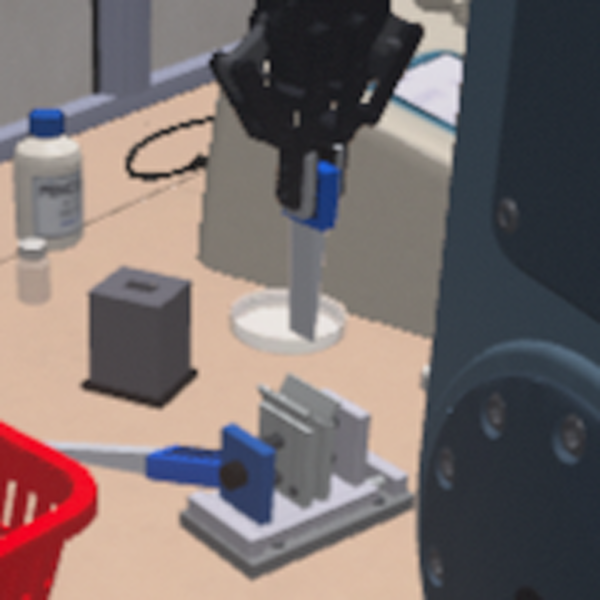

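>>> carry_out(
  moves=[
    [0, 0, 0.01, 0],
    [0, 0, 0.02, 0],
    [0, 0, 0.028, 0],
    [0, 0, 0.034, 0],
    [0, 0, 0.038, 0],
    [0, 0, 0.042, 0],
    [0, 0, 0.045, 0],
    [0, 0, 0.045, 0],
  ],
)

```text
time: 12.05
eef_pos: [464.9, -147.9, 181.7]
eef_rot: [[0.966, -0.258, -0.001], [-0.258, -0.966, 0.0], [-0.001, -0.0, -1.0]]
wrist_force: [-0.6, -0.7, 0.0]
opening: 11.2
grip_force: 58.4
```

```bash
sed -i 's#pics/s3#pics/s4#' f.py; python3 f.py
```

```text
t 12.05 pos [ 464.9 -147.9  181.7] yaw -15.0 open 11.2 grip 58.4 F [-0.6 -0.7  0. ] q6 73.4 -> move [ 0. -0. -0.] 0.0
gap_mouth 0.56 [ 463.6 -149.6   79.2] clamp xy -0.2673195845737768 3.4288513099482185
taper_tip 0.97 [ 468.6 -146.1   84.8] clamp xy 3.662651265155264 8.116450386729335
taper_tip 0.42 [ 467.9 -145.    80.7] clamp xy 2.6264240676462034 9.015457962850519
taper_tip 0.21 [ 753.4 -140.1    0. ] clamp xy 277.1991278668103 87.64531324939115
```

View pics/s4.png

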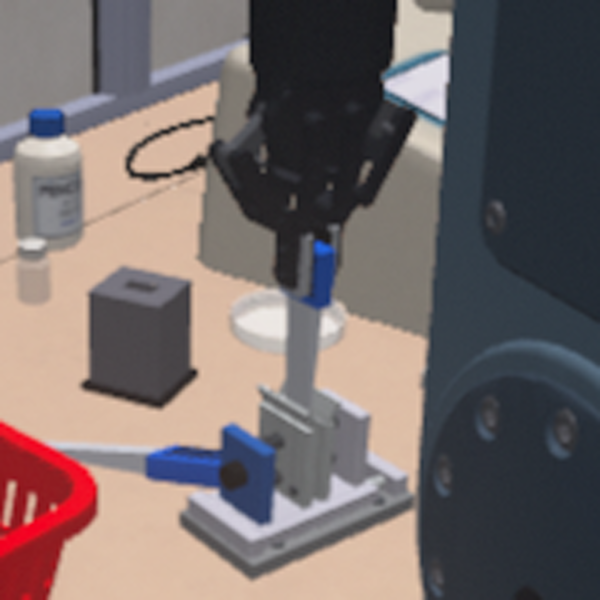

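>>> carry_out(
  moves=[
    [0, 0, 0.002, 0],
    [0, 0, 0.004, 0],
    [0, 0, 0.006, 0],
    [0, 0, 0.008, 0],
    [0, 0, 0.01, 0],
    [0, 0, 0.011, 0],
    [0, 0, 0.012, 0],
    [0, 0, 0.012, 0],
  ],
)

```text
time: 12.87
eef_pos: [465.0, -148.0, 170.0]
eef_rot: [[0.966, -0.258, -0.0], [-0.258, -0.966, 0.0], [-0.0, -0.0, -1.0]]
wrist_force: [-0.3, 0.2, -0.8]
opening: 11.0
grip_force: 58.4
```

>>> carry_out(
  moves=[
    [0, 0, 0.001, 0],
    [0, 0, 0.002, 0],
    [0, 0, 0.003, 0],
    [0, 0, 0.003, 0],
    [0, 0, 0.003, 0],
  ],
)

```text
time: 13.28
eef_pos: [465.1, -148.0, 167.2]
eef_rot: [[0.966, -0.258, -0.0], [-0.258, -0.966, 0.0], [-0.0, -0.0, -1.0]]
wrist_force: [0.1, 0.1, 0.2]
opening: 11.3
grip_force: 58.4
```

>>> carry_out(
  moves=[
    [0, 0, 0.001, 0],
    [0, 0, 0.002, 0],
    [0, 0, 0.003, 0],
    [0, 0, 0.004, 0],
    [0, 0, 0.004, 0],
    [0, 0, 0.004, 0],
  ],
)

```text
time: 13.78
eef_pos: [465.1, -148.0, 163.2]
eef_rot: [[0.966, -0.258, -0.0], [-0.258, -0.966, 0.0], [-0.0, -0.0, -1.0]]
wrist_force: [0.3, -0.1, -0.3]
opening: 10.7
grip_force: 58.4
```

>>> carry_out(
  moves=[
    [0, 0, 0.001, 0],
    [0, 0, 0.002, 0],
    [0, 0, 0.003, 0],
    [0, 0, 0.003, 0],
    [0, 0, 0.003, 0],
  ],
)

```text
time: 14.2
eef_pos: [465.1, -148.0, 160.2]
eef_rot: [[0.966, -0.258, -0.0], [-0.258, -0.966, 0.0], [-0.0, -0.0, -1.0]]
wrist_force: [-0.6, 0.3, -0.9]
opening: 10.8
grip_force: 58.4
```

>>> carry_out(
  moves=[
    [0, 0, 0.001, 0],
    [0, 0, 0.002, 0],
    [0, 0, 0.003, 0],
    [0, 0, 0.003, 0],
    [0, 0, 0.003, 0],
  ],
)

```text
time: 14.62
eef_pos: [465.0, -148.0, 157.1]
eef_rot: [[0.966, -0.258, -0.0], [-0.258, -0.966, 0.0], [-0.0, -0.0, -1.0]]
wrist_force: [0.5, 0.1, -0.8]
opening: 10.9
grip_force: 58.4
```

Depth is now about 21 mm with no drag yet; I'll keep going.

>>> carry_out(
  moves=[
    [0, 0, 0.001, 0],
    [0, 0, 0.002, 0],
    [0, 0, 0.003, 0],
    [0, 0, 0.003, 0],
    [0, 0, 0.003, 0],
  ],
)

```text
time: 15.03
eef_pos: [465.1, -148.0, 154.2]
eef_rot: [[0.966, -0.258, -0.0], [-0.258, -0.966, 0.0], [-0.0, -0.0, -1.0]]
wrist_force: [1.3, 0.2, -1.6]
opening: 11.4
grip_force: 58.4
```

>>> carry_out(
  moves=[
    [0, 0, 0.001, 0],
    [0, 0, 0.002, 0],
    [0, 0, 0.003, 0],
    [0, 0, 0.003, 0],
    [0, 0, 0.003, 0],
  ],
)

```text
time: 15.45
eef_pos: [465.1, -148.0, 151.2]
eef_rot: [[0.966, -0.258, -0.0], [-0.258, -0.966, 0.0], [-0.0, -0.0, -1.0]]
wrist_force: [-0.1, 0.6, -0.8]
opening: 11.1
grip_force: 58.5
```

>>> carry_out(
  moves=[
    [0, 0, 0.001, 0],
    [0, 0, 0.002, 0],
    [0, 0, 0.003, 0],
    [0, 0, 0.003, 0],
    [0, 0, 0.003, 0],
  ],
)

```text
time: 15.87
eef_pos: [465.1, -148.0, 148.2]
eef_rot: [[0.966, -0.258, -0.0], [-0.258, -0.966, 0.0], [-0.0, -0.0, -1.0]]
wrist_force: [0.4, 0.3, -1.4]
opening: 11.0
grip_force: 58.5
```

>>> carry_out(
  moves=[
    [0, 0, 0.001, 0],
    [0, 0, 0.002, 0],
    [0, 0, 0.003, 0],
    [0, 0, 0.003, 0],
    [0, 0, 0.003, 0],
  ],
)

```text
time: 16.28
eef_pos: [465.2, -148.1, 145.2]
eef_rot: [[0.966, -0.258, 0.0], [-0.258, -0.966, -0.0], [0.0, 0.0, -1.0]]
wrist_force: [-0.2, 0.7, -1.0]
opening: 11.3
grip_force: 58.5
```

>>> carry_out(
  moves=[
    [0, 0, 0.001, 0],
    [0, 0, 0.002, 0],
    [0, 0, 0.002, 0],
    [0, 0, 0.002, 0],
  ],
)

```text
time: 16.62
eef_pos: [465.3, -148.1, 143.3]
eef_rot: [[0.966, -0.258, 0.0], [-0.258, -0.966, -0.0], [0.0, 0.0, -1.0]]
wrist_force: [0.5, -0.5, 0.4]
opening: 10.9
grip_force: 58.7
```

>>> carry_out(
  moves=[
    [0, 0, 0.001, 0],
    [0, 0, 0.002, 0],
    [0, 0, 0.002, 0],
    [0, 0, 0.002, 0],
  ],
)

```text
time: 16.95
eef_pos: [465.3, -148.1, 141.4]
eef_rot: [[0.966, -0.258, 0.0], [-0.258, -0.966, -0.0], [0.0, 0.0, -1.0]]
wrist_force: [-0.6, -0.4, 1.3]
opening: 11.1
grip_force: 58.9
```

>>> carry_out(
  moves=[
    [0, 0, 0.001, 0],
    [0, 0, 0.002, 0],
    [0, 0, 0.002, 0],
    [0, 0, 0.002, 0],
  ],
)

```text
time: 17.28
eef_pos: [465.3, -148.1, 139.3]
eef_rot: [[0.966, -0.258, 0.0], [-0.258, -0.966, -0.0], [0.0, 0.0, -1.0]]
wrist_force: [0.5, 0.3, 2.6]
opening: 11.1
grip_force: 59.1
```

>>> carry_out(
  moves=[
    [0, 0, 0.001, 0],
    [0, 0, 0.002, 0],
    [0, 0, 0.002, 0],
    [0, 0, 0.002, 0],
  ],
)

```text
time: 17.62
eef_pos: [465.3, -148.1, 137.3]
eef_rot: [[0.966, -0.258, 0.0], [-0.258, -0.966, -0.0], [0.0, 0.0, -1.0]]
wrist_force: [1.5, 0.2, 4.0]
opening: 11.0
grip_force: 59.2
```

```bash
cat > k.py <<'E'
from h import *
F=[];G=[]
for i in range(16):
    c=viewer.read_camera('scene'); s=arm.state(); F.append(s['wrist_force']);G.append(s['grip_force'])
print(s['time'],np.mean(F,0).round(2),np.std(F,0).round(2),np.mean(G),s['eef_pos'])
E
python3 k.py; sed -i 's#pics/s4#pics/s5#' f.py; python3 f.py
```

```text
18.4167 [1.48 0.02 4.24] [0.58 0.53 0.48] 59.2296389490366 [ 465.25248369 -148.14069765  137.37777692]
t 18.42 pos [ 465.3 -148.1  137.4] yaw -15.0 open 11.0 grip 59.2 F [1.7 0.1 3.7] q6 73.4 -> move [ 0.  -0.  -0.1] 0.0
taper_tip 0.37 [ 462.2 -158.1    0.8] clamp xy 0.5760365362278429 -5.135209603392628
```

View pics/s5.png

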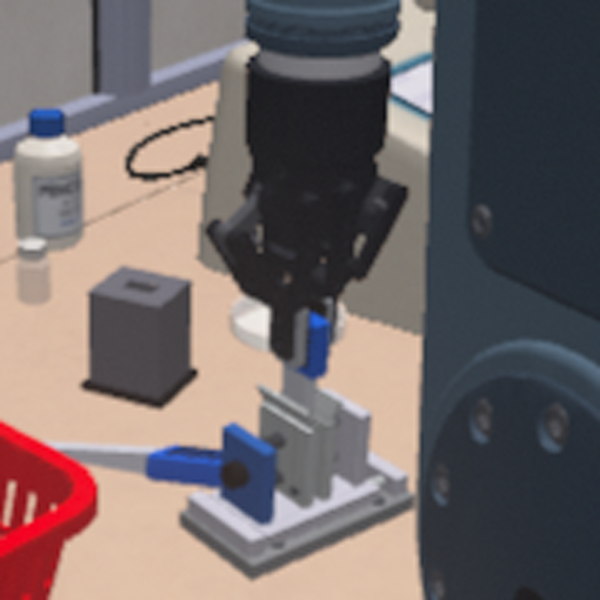

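```bash
python3 -c "
from cell import ticket
print(ticket.sign_off())"
```

```text
the job is handed in; nothing more can be done
None
```

The job is handed in: the worn gauge lies in the red basket, and the taper gauge is gripped in the clamp about 41 mm below the throat with a push of roughly 5 N (plate forces not measured); the larger look-alike gauge toppled next to the clamp while I carried the worn gauge, and I could not tell whether the arm touched it.

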